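# Locate a bracket in a corner fixture with a gauge bar

## Robot

A 6-joint arm with a two-finger parallel gripper is mounted at the origin on the work surface; the furniture and walls round the work are solid. World frame = base frame: x ahead of the robot, y to its left, z up, the work surface at z = 0. Lengths are in m, angles in rad, forces in N, time in s.
With the tool pointing down it reaches from about 0.35 to 0.875 m from the base axis. Payload 15.5 kg.
Tool frame: the origin (TCP) lies between the finger pads; the fingertips stand arm.nose_length ahead of it and the grasp point (between the pads) lies 3 mm ahead of it (arm.nose_length is the distance from the TCP to the fingertips, in m); z points along the fingers, y is the direction in which the jaws open and shut (so a half turn about z gives the same grasp; the last joint's range is limited). The gripper opens to 85 mm and grips with 20 to 120 N. Pads are 22 mm wide; open, the fingers measure 114 mm over their backs; the gripper's body (76 mm by 85 mm) begins 54 mm behind the grasp point. The pads swing forward as they close: fully open they stand 13 mm farther back than shut.
Start: joints at [1.109, 0.494, 1.345, -0, 1.302, -0.096], TCP at [0.224, 0.584, 0.253] pointing down, gripper open.
Joint ranges: [-2.91, 2.91], [-0.82, 2.16], [0.22, 2.67], [-1.22, 4.37], [0.12, 2.79], [-3.08, 3.08]. Speed limits (rad/s): [1.89, 1.89, 2.57, 3.01, 3.01, 3.01].

## Interface

Orientations are given as a unit quaternion [w, x, y, z].
In Python, from rig import arm gives the robot as it stands.
- The arm moves only by the tool send_rows, never from a script. Its argument "deltas" is a list of rows, each a list of 5 numbers: the opening, from 0 (shut) to 1 (fully open), then the shift along the world's x, y, z each as a share of 250 mm, from -1 to 1, then the turn about the world's z as a share of 30 degrees, from -1 to 1. A call has 1 to 12 rows; each row is the pose to reach, as a shift and turn from the pose commanded when the call began; what a row does not reach only later rows make up. A row lasts 1/12 s, in which the tool goes at most 41.7 mm and 7.16 degrees, less where a joint would pass 70% of its speed; a pose out of reach is approached as far as the arm can. A call with a number of a shift or a turn outside -1 to 1 is refused whole. A call with a gripper value outside its range is refused whole. The fingers move at their own pace and stop on an object; "newtons" is the grip in N (left out, the last holds). Time passes only in rows, so rows that repeat a pose let the fingers close. It gives the time, the measured TCP pose, the force and the opening at its end, in the units of the state.
- arm.observe(): the state, without advancing time (a new reading comes with each control period).
- arm.capture(name): name is "scene" or "top"; returns a dict with "color" (400x640x3 uint8, blue, green, red), "z_map" (400x640 float32, m along the optical axis (not along the pixel's ray), 0 where there is no reading), "K" (3x3 intrinsics, pixels), "pose" (4x4, takes a point from camera to world coordinates). Camera axes: x right, y up, looking along -z (the intrinsics and any distortion apply to the point x, -y, -z); pixel columns grow to the right and rows downward; lengths in m; the calibration is good to about 2 mm. A picture is of the moment at which its call begins.
- arm.hand_in(): hands the job in, once; it reports no verdict.
The state is a dict: "t": time; "joints": joint angles; "qd": joint speeds; "tau": joint torques, N m; "tool_pos": TCP position; "eef_rot": TCP orientation; "wrist_force": force on the tool from outside, world axes, zero at the start; "wrist_torque": the same for the moment, N m; "grip_width": opening from 0.0 (shut) to 1.0 (fully open).
Only numpy, scipy, OpenCV 4.12 (cv2) and the standard library are available. Lean on these libraries where they do the work, as an engineer would, in place of code of your own. Each camera call takes 0.05 s, during which the arm holds its last target.

## Task

Set the loose gauge bar on the fixture plate, lying flush along the inside of the side fence with one end close to the back fence, and let go of it. Then take the angle bracket by its upright, set its foot flat on the plate and press it into the corner, the foot's free long edge flush against the back fence and its end against the gauge bar, so that it pushes on both at once. Finish while still gripping the bracket and pressing it firmly into the corner both ways; do not knock the other things about.

Things in the scene. Friction and masses are not known exactly. Their poses are not given: they have to be found in the camera images.
- fixture_corner (a point): Inside corner of the fixed fixture: on the plate's top (12 mm above the table), where the fences' inner faces would meet. x points square into the back fence, y along it, away from the side fence (which is on the right seen from the robot), z up. The steel plate runs 112 mm clear towards -x, 136 mm towards +y, open there. Rigid fences 16 mm above the plate, 3 mm screw heads on top; 8 mm gap between them.
- back_fence: Steel fence along the far edge of the plate, 144 mm long (its y), 14 mm thick (x), 16 mm high; origin under its centre, its inner face 7 mm towards -x.
- side_fence: Steel fence along the right edge of the plate, 102 mm long (its x), 14 mm thick (y), 16 mm high; origin under its centre, its inner face 7 mm towards +y.
- bar_grip (a point): Grip point of the loose steel gauge bar (0.2 kg): 42 mm above its underside, in the middle of its upright grip fin. Bar 80 mm long (x), 16 wide (y), 14 high; fin on its middle 36 long (x), 10 thick (y), from 14 to 58 mm above the underside, so above the fences. The same either way round. Starts on the table, z up.
- gauge_bar: The gauge bar; origin at the centre of its underside, axes as for bar_grip.
- bracket_grip (a point): Grip point of the loose aluminium angle bracket (0.16 kg): 40 mm above its underside, mid-upright. Foot 56 (x) by 70 (y) by 8 mm thick, two 8 mm holes. Upright 8 thick (x), 70 long (y), 58 high along the foot's -x edge: the foot's free long edge lies 52 mm from this point towards +x, its ends 35 mm to +y and -y. Fits with +x along the fixture's x. Starts on the table, z up.
- bracket: The angle bracket; origin at the centre of the foot's underside (the grip point is 24 mm towards -x, 40 mm up), axes as for bracket_grip.
- ferrule: Bystander, loose: short white flanged tube, 50 mm across, 30 high; origin at the centre of its underside.
- nozzle: Bystander, loose: white filling nozzle standing on its flange, 32 mm across, 67 high; origin at the centre of its underside.
- tape_roll: Bystander, loose: roll of packing tape lying flat, 103 mm across, 48 high; origin at the centre of its underside.
Things that resemble listed ones, but are neither listed nor needed, are in the scene too. What is shaped like the bracket but brown is not meant.

How it is judged:
On the way:
1. the gauge bar lies flat on the plate, flush along the side fence, its end within 34 mm of the back fence, and is let go (y of bar_grip in the frame of fixture_corner between 0.0055 and 0.0105 m and x of bar_grip in the frame of fixture_corner between -0.074 and -0.03 m and z of bar_grip in the frame of fixture_corner between 0.039 and 0.045 m and angle between bar_grip's own z axis and vertical below 0.06 rad and angle between the x axis of bar_grip and the x axis of fixture_corner, either way round below 0.035 rad and contact force between the fingers and gauge_bar below 0.1 N), for 0.3 s.
At the end, for the whole second after the job is handed in: Bar flat along the side fence (2.5 mm, 2 deg), centre 30-74 mm from the back fence, not touched by the fingers; bracket flat, free long edge at the back fence (2.5 mm), end at the bar (4 mm), square to 2 deg, gripped; over 1 N each: bracket on back fence, bracket on bar, bar on side fence (all of step 1 and x of bracket_grip in the frame of fixture_corner between -0.0545 and -0.0495 m and y of bracket_grip in the frame of fixture_corner between 0.047 and 0.055 m and z of bracket_grip in the frame of fixture_corner between 0.037 and 0.043 m and angle between bracket_grip's own z axis and vertical below 0.06 rad and angle between the x axis of bracket_grip and the x axis of fixture_corner, either way round below 0.035 rad and contact force between bracket and back_fence above 1 N and contact force between bracket and gauge_bar above 1 N and contact force between gauge_bar and side_fence above 1 N and contact force between the fingers and bracket above 1 N and linear speed of bracket below 0.01 m/s); the arm keeps its last pose, push and grip.
It fails at once if a bystander is moved by more than 30 mm (distance of any of ferrule, nozzle, tape_roll from where it was at the start of the episode above 0.03 m).
It also fails if it takes over 64 s, if anything falls off the work surface, if the arm or the gripper's body presses on something with over 40 N, if the wrist force passes 120 N, or if a joint passes its speed limit or range.

## Working session

There is one attempt and no reset: what is moved stays moved. The work goes in short steps, Python scripts to look and compute and a tool call to move; the robot and the scene stay as the last step left them, time stands still between calls to the robot, and variables do not carry over. Pictures are saved under pics/ and viewed, and the job is handed in when it is done.

Besides the shell and the picture viewer there is one more tool, called after "Call:" by a JSON object that holds its "op" and its "data", one argument or row to a line. send_rows: Moves the arm, as the interface text tells. Its arguments: {"type":"object","properties":{"deltas":{"type":"array","items":{"type":"array","items":{"type":"number","minimum":-1,"maximum":1}}},"newtons":{"type":"number"}},"required":["deltas"]}

```bash
mkdir -p pics; ls; python3 - <<'E'
from rig import arm
import cv2,numpy as np
s=arm.observe();print(s, arm.nose_length)
for n in("scene","top"):
    c=arm.capture(n);np.savez(f"pics/{n}0.npz",**c);cv2.imwrite(f"pics/{n}0.png",c["color"]);print(n,c["K"],c["pose"],[k for k in c])
E
```

```text
pics
{'t': 0.0, 'joints': array([ 1.10951411e+00,  4.94187314e-01,  1.34614717e+00, -1.89819810e-06,
        1.30249683e+00, -9.55027090e-02]), 'qd': array([-0.00147263, -0.00116284, -0.00045761,  0.00086001,  0.00104991,
        0.00071037]), 'tau': array([ 8.91883678e-05, -8.82160234e+01, -3.83894026e+01,  1.36778567e-04,
        9.69771354e-03, -1.01306418e-04]), 'tool_pos': array([0.22339515, 0.58334715, 0.25269223]), 'eef_rot': array([-1.69318215e-04,  1.81871608e-01,  9.83322091e-01, -5.95735134e-04]), 'wrist_force': array([-0.46168457,  0.71258281, -0.14622588]), 'wrist_torque': array([ 0.00837723, -0.02012648,  0.05448426]), 'grip_width': 1.0006982845587644} 0.022
scene [[439.79144103   0.         312.32204637]
 [  0.         439.79144103 203.1651974 ]
 [  0.           0.           1.        ]] [[ 0.65302227  0.43329453 -0.6211423  -0.50730901]
 [-0.75730778  0.3661858  -0.54073365 -0.82786551]
 [-0.00684344  0.82350702  0.56726481  0.9236105 ]
 [ 0.          0.          0.          1.        ]] ['color', 'z_map', 'K', 'pose']
top [[363.10888273   0.         320.01663076]
 [  0.         363.10888273 201.82535031]
 [  0.           0.           1.        ]] [[ 0.00342389  0.99532419 -0.09653001  0.34690403]
 [-0.99991496  0.00219292 -0.01285534 -0.01610833]
 [-0.01258355  0.09656582  0.99524705  1.15015902]
 [ 0.          0.          0.          1.        ]] ['color', 'z_map', 'K', 'pose']
```

View pics/scene0.png

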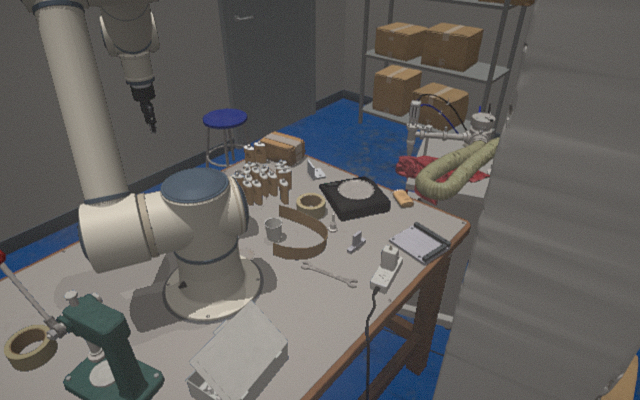

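View pics/top0.png

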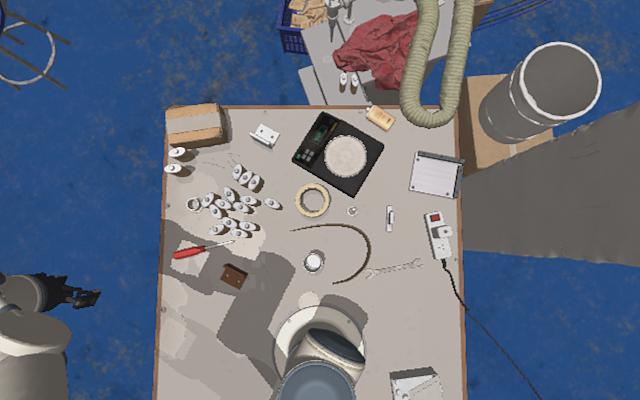

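```bash
python3 - <<'E'
import cv2,numpy as np
t=cv2.imread("pics/top0.png");s=cv2.imread("pics/scene0.png")
def cr(i,x,y,w,h,k): return cv2.resize(i[y:y+h,x:x+w],None,fx=k,fy=k,interpolation=cv2.INTER_CUBIC)
cv2.imwrite("pics/a1.png",cr(t,370,140,110,120,5)) 
cv2.imwrite("pics/a2.png",cr(t,220,110,160,110,5))
cv2.imwrite("pics/a3.png",cr(s,300,150,180,140,4.4))
E
```

```text
(no output)
```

View pics/a1.png

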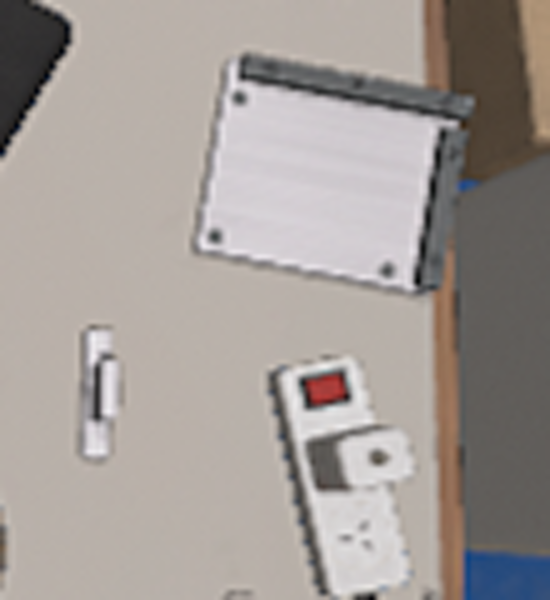

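View pics/a2.png

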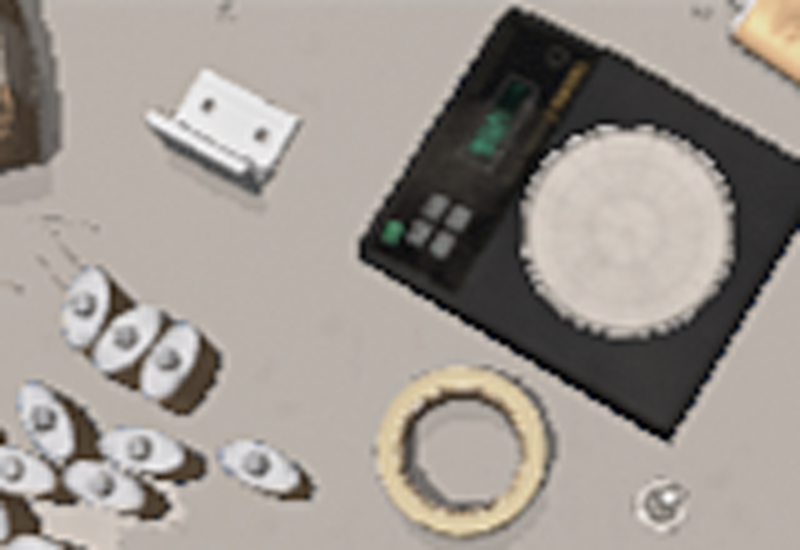

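View pics/a3.png

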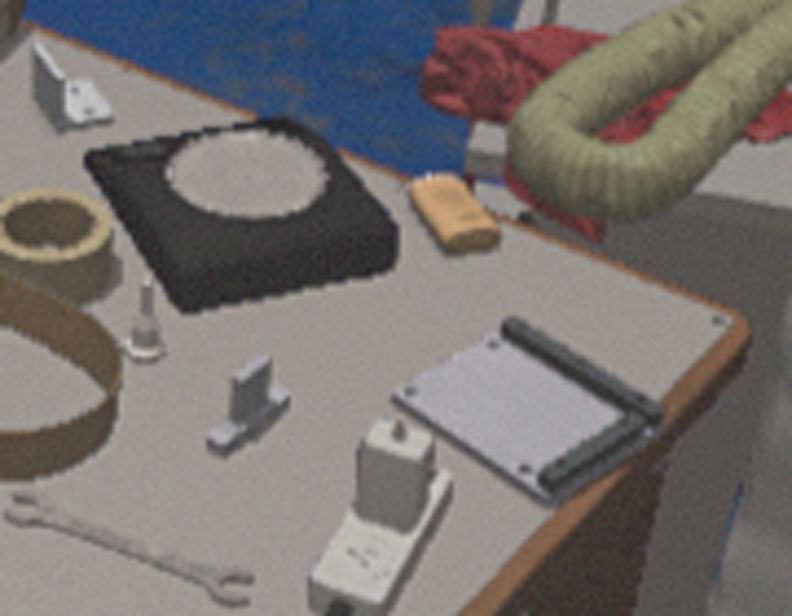

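```bash
cat > h.py <<'E'
import cv2,numpy as np
from rig import arm
def avg(n,k):
    cs=[arm.capture(n) for _ in range(k)]
    c=cs[0]; c["color"]=np.mean([x["color"] for x in cs],0); c["z_map"]=np.median([x["z_map"] for x in cs],0); return c
def ray(c,uv,z):
    K,P=c["K"],c["pose"]; uv=np.atleast_2d(np.float64(uv))
    d=np.c_[(uv[:,0]-K[0,2])/K[0,0],-(uv[:,1]-K[1,2])/K[1,1],-np.ones(len(uv))]@P[:3,:3].T
    o=P[:3,3]; return o+d*((z-o[2])/d[:,2])[:,None]
def proj(c,X):
    K,P=c["K"],c["pose"]; p=(np.atleast_2d(X)-P[:3,3])@P[:3,:3]
    return np.c_[K[0,0]*p[:,0]/-p[:,2]+K[0,2],K[1,1]*-p[:,1]/-p[:,2]+K[1,2]]
def cloud(c,x,y,w,h):
    K,P=c["K"],c["pose"]; v,u=np.mgrid[y:y+h,x:x+w]; z=c["z_map"][y:y+h,x:x+w]
    p=np.stack([(u-K[0,2])/K[0,0]*z,-(v-K[1,2])/K[1,1]*z,-z],-1)@P[:3,:3].T+P[:3,3]; p[z==0]=np.nan; return p
def load(f): return dict(np.load(f))
E
python3 - <<'E'
from h import *
for n in("top","scene"):
    c=avg(n,6);np.savez(f"pics/{n}A.npz",**c)
c=load("pics/topA.npz")
g=c["color"].mean(2)
np.set_printoptions(linewidth=250,precision=0,suppress=True)
print(g[146:204:2,404:470:2])
p=cloud(c,404,146,66,58)[::3,::3,2]*1000
print(p)
E
```

```text
[[177. 177. 178. 177. 178. 177. 178. 178. 178. 177. 178. 177. 176. 177. 176. 176. 176. 177. 177. 177. 176. 176. 176. 176. 177. 158. 105.  94.  66.  66.  65.  65.  66.]
 [177. 177. 178. 177. 177. 177. 178. 178. 178. 178. 178. 177. 177. 177. 176. 176. 177. 176. 176. 176. 176. 176. 176. 176. 177. 157. 105. 104.  63.  66.  66.  65.  66.]
 [178. 178. 178. 177. 177. 178. 180. 163. 157. 172. 185. 182. 178. 179. 177. 177. 176. 176. 176. 176. 177. 176. 176. 176. 177. 157. 106. 108.  62.  65.  66.  66.  66.]
 [177. 177. 177. 178. 178. 168. 187.  67. 100.  94.  89. 118. 139. 154. 171. 185. 182. 178. 177. 177. 177. 176. 176. 177. 177. 162. 107. 110.  61.  65.  67.  66.  66.]
 [177. 178. 177. 177. 178. 133. 229.  65. 113. 110.  87. 104. 101.  98.  96.  99. 105. 147. 144. 156. 185. 183. 180. 178. 178. 165. 107. 112.  62.  65.  68.  67.  67.]
 [177. 178. 178. 177. 179. 133. 228. 171. 152.  72.  53.  62.  70. 105. 109. 105. 102. 100.  90.  75. 106. 105. 122. 140. 165. 170. 108. 114.  60.  64.  65.  66.  67.]
 [177. 177. 177. 177. 180. 144. 187. 151. 217. 208. 211. 184. 172. 150.  98.  49.  57.  67. 
[... 5773 characters left out ...]
  28. -289. -261. -233.]
 [  -1.   -0.   -2.   -1.   -1.   12.   13.   12.   11.   12.   13.   12.   13.   12.   13.   13.   11.   27.   31. -295. -265. -238.]
 [   1.    1.    2.    1.    0.    1.    0.    0.   -1.    1.   13.   12.   12.   14.   14.   13.   12.   28.   29. -300. -273. -244.]
 [  -1.    0.    1.    0.   -1.   -2.   -1.    0.    0.    0.   -1.    0.    2.   -0.   -0.    8.   13.   19.   27. -308. -278. -249.]
 [   2.   -1.   -0.   -1.   -2.   -0.    1.   -1.    1.    0.    1.   -1.    1.   -0.    0.    1.    1.    0.   -2.   -4. -284. -254.]
 [   1.   -1.    1.   -1.    0.   -0.   -0.   -1.   -0.   -2.   -0.   -0.   -2.    0.   -1.    1.    2.   -3.   -3.   -3. -291. -260.]]
```

```bash
cat > fix.py <<'E'
from h import *
def edges(g,th,seg0,seg1,n=40,half=5):
    # subpixel crossing of level th along normals of a rough segment
    a,b=np.float64(seg0),np.float64(seg1); d=(b-a)/np.linalg.norm(b-a); nn=np.array([-d[1],d[0]]); out=[]
    s=np.linspace(-half,half,41)
    for t in np.linspace(0,1,n):
        q=a+t*(b-a)+s[:,None]*nn
        v=cv2.remap(g.astype(np.float32),q[:,0].astype(np.float32)[None],q[:,1].astype(np.float32)[None],cv2.INTER_LINEAR)[0]
        i=np.where(np.diff(np.sign(v-th)))[0]
        if len(i): 
            k=i[np.argmin(abs(s[i]))]; f=(th-v[k])/(v[k+1]-v[k]); out.append(a+t*(b-a)+(s[k]+f*(s[1]-s[0]))*nn)
    return np.array(out)
def line(p):
    vx,vy,x,y=cv2.fitLine(p.astype(np.float32),cv2.DIST_HUBER,0,.001,.001).ravel(); 
    r=(p-[x,y])@[-vy,vx]; return np.array([x,y]),np.array([vx,vy]),r.std()
def inter(l1,l2):
    A=np.c_[l1[1],-l2[1]]; t=np.linalg.solve(A,l2[0]-l1[0]); return l1[0]+t[0]*l1[1]
E
python3 - <<'E'
from fix import *
np.set_printoptions(precision=4,suppress=True)
c=load("pics/topA.npz"); g=c["color"].mean(2)
segs=dict(back=((421,158),(456,164.5),135),side=((457,168),(453,194),135),left=((415.5,160),(409.5,188),190),front=((413,190.5),(448,197.5),190))
L={}
for k,(a,b,th) in segs.items():
    p=edges(g,th,a,b); w=ray(c,p,.012)[:,:2]; L[k]=line(w); v=L[k][1]; print(k,len(p),L[k][0],np.degrees(np.arctan2(v[1],v[0])),"rms",L[k][2])
O=inter(L["back"],L["side"]); F=inter(L["left"],L["front"]); print("corner",O,"front-left",F)
v=L["side"][1]; x=v if v[0]>0 else -v
print("F in fixture",(F-O)@x,(F-O)@[-x[1],x[0]])
# bar, bracket depth regions
for nm,(X,Y,W,H) in dict(bar=(378,198,30,40),br=(245,118,40,36)).items():
    p=cloud(c,X,Y,W,H); print(nm);
    print(np.array2string(p[::2,::2,2]*1000,max_line_width=250,formatter={'float':lambda x:"%4.0f"%x}))
E
```

```text
back 40 [ 0.5924 -0.3777] 78.84866 rms 0.00032552747046403724
side 40 [ 0.531  -0.4268] -10.928594 rms 0.00038316636772914433
left 40 [ 0.5443 -0.2921] -10.927031 rms 0.002318869003758708
front 40 [ 0.4841 -0.3589] 79.07306 rms 0.0006496601884002031
corner [ 0.5809 -0.4364] front-left [ 0.4987 -0.2833]
F in fixture -0.10968899 0.13469356
bar
[[  -1    0    0    1   -0    0    0   -0    1   -2   -0    1   -1   -2   -1]
 [  -1    1    0   -0    1    0   -1   -1    1   -1   -1   -1   -0    2   -1]
 [   0    0    0    0    0    2   -1   -1   -0   -1   -1    0    0    0   -0]
 [  -1   -0   -1    0   -0    1   -1    1   -0    0    0   -1    0    0    1]
 [   0   -1   -0   -2   -2   15   15   14    0   -1   -0   -1   -2   -0   -2]
 [  -0   -1   -1   -0    0   14   14   13    1    1    1   -1   -1    1   -1]
 [  -2    0   -1   -1    1   15   14   14    1    0   -2    2   -1   -2   -1]
 [  -1   -0    0   -1    0   13   48   58    0   -0   -1   -1   -1   -0    0]
 [   0   -2   -1   -1    0   14   47   60   -0    1   -2   -2   -1   -1   -1]
 [  -2    1   -1    0   -2   14   51   59    1    1   
[... 1962 characters left out ...]
    1    1   17   38   59   58   59   10    8    9   10    9   -0    3   -2    0]
 [   2   -0   -1   -0   -2   -2   -1    0   19   41   60   60   59   10    9    2   -1    2   -1   -0]
 [   0   -0    0   -2   -0   -0   -3   -2   -1    0   23   46   55   10    9    0    1   -1    1    1]
 [   1    1   -2    0   -1   -2   -1   -1    0   -1   -0    7   31   19    0   -2   -1    0   -1   -3]
 [  -1    0    0    1   -1    0   -1   -1   -1    1    0    1   -1    7   -0   -1    2    2   -1   -1]
 [   0    1   -2   -0   -0   -0   -1    1   -1   -0   -1    0    1   -1   -0   -1   -2   -1    0    1]
 [   0   -0    0   -1   -2   -3    1   -2    0   -1    1   -0    2   -0   -1    1   -0   -1   -0    3]]
```

```bash
python3 - <<'E'
from fix import *
from scipy.spatial.transform import Rotation as R
np.set_printoptions(precision=4,suppress=True)
c=load("pics/topA.npz")
def rect(p,lo,hi,k=None):
    m=(p[...,2]>lo)&(p[...,2]<hi); n,l,st,_=cv2.connectedComponentsWithStats(m.astype(np.uint8),connectivity=8)
    i=1+np.argmax(st[1:,4]); q=p[l==i]; r=cv2.minAreaRect((q[:,:2]*1000).astype(np.float32)); print(len(q),"z",np.median(q[:,2]),"ctr",r[0],"size",r[1],"ang",r[2],"mean",q.mean(0)); return q
def pca(q): 
    d=q[:,:2]-q[:,:2].mean(0); w,v=np.linalg.eigh(d.T@d); a=v[:,1]; print("  axis",np.degrees(np.arctan2(a[1],a[0]))%180)
b=cloud(c,378,198,30,40); r=cloud(c,245,118,40,36)
print("bar all");pca(rect(b,.008,.07))
print("fin");pca(rect(b,.054,.065))
print("foot");rect(r,.003,.02)
print("upright");pca(rect(r,.05,.066))
s=arm.observe();q=s["eef_rot"];M=R.from_quat(q[[1,2,3,0]]).as_matrix();print("tool y",M[:,1],"x",M[:,0])
# bystanders
for nm,(X,Y,W,H) in dict(tape=(290,180,45,40),nozzle=(343,202,18,18),ferr=(300,246,30,30)).items():
    print(nm);rect(cloud(c,X,Y,W,H),.006,.2)
E
```

```text
bar all
155 z 0.015035140939214875 ctr (406.96038818359375, -218.05459594726562) size (15.460955619812012, 75.6967544555664) ang 87.16746520996094 mean [ 0.4075 -0.2165  0.0282]
  axis 177.66728941378813
fin
36 z 0.05801264105145931 ctr (406.0605773925781, -218.30299377441406) size (6.292779922485352, 33.07206344604492) ang 89.6376953125 mean [ 0.406  -0.2183  0.0581]
  axis 179.33986870737388
foot
277 z 0.008365280999257818 ctr (671.9850463867188, 173.9156951904297) size (70.23493957519531, 55.94181442260742) ang 60.981910705566406 mean [0.6761 0.1689 0.0084]
upright
65 z 0.058157022997135766 ctr (650.507568359375, 185.3221435546875) size (69.24993133544922, 7.9468159675598145) ang 61.25409698486328 mean [0.6499 0.1849 0.0579]
  axis 60.444049021267716
tool y [0.3577 0.9338 0.    ] x [-0.9338  0.3577  0.    ]
tape
509 z 0.047925177710954614 ctr (461.164794921875, 21.148338317871094) size (101.56389617919922, 100.91011810302734) ang 0.7875178456306458 mean [0.4625 0.0224 0.0449]
nozzle
72 z 0.017824424393909633 ctr (429.4258117675781, -103.07681274414062) size (28.756744384765625, 27.926937103271484) ang 56.151123046875 mean [ 0.429  -0.1019  0.0229]
ferr
143 z 0.04702568628263948 ctr (271.6573181152344, 19.698427200317383) size (54.29084396362305, 54.465049743652344) ang 45.02898406982422 mean [0.2663 0.0227 0.0421]
```

Call:
{"op": "send_rows", "data": {
  "deltas": [
    [1,0.904,-1,0,0.633],
    [1,0.904,-1,0,0.633],
    [1,0.904,-1,0,0.633],
    [1,0.904,-1,0,0.633],
    [1,0.904,-1,0,0.633],
    [1,0.904,-1,0,0.633],
    [1,0.904,-1,0,0.633],
    [1,0.904,-1,0,0.633],
    [1,0.904,-1,0,0.633],
    [1,0.904,-1,0,0.633]
  ],
  "newtons": 60
}}

```text
t: 1.53
tool_pos: [0.4516, 0.3314, 0.2534]
eef_rot: [0.0, 0.019, 1.0, -0.0]
wrist_force: [-0.1, -0.7, 0.8]
grip_width: 0.998
```

Call:
{"op": "send_rows", "data": {
  "deltas": [
    [1,0,-1,0,0],
    [1,0,-1,0,0],
    [1,0,-1,0,0],
    [1,0,-1,0,0],
    [1,0,-1,0,0],
    [1,0,-1,0,0],
    [1,0,-1,0,0]
  ]
}}

```text
t: 2.12
tool_pos: [0.4492, 0.0788, 0.2534]
eef_rot: [0.0, 0.019, 1.0, -0.001]
wrist_force: [0.3, 1.6, 0.3]
grip_width: 0.999
```

Call:
{"op": "send_rows", "data": {
  "deltas": [
    [1,-0.174,-1,0,0],
    [1,-0.174,-1,0,0],
    [1,-0.174,-1,0,0],
    [1,-0.174,-1,0,0],
    [1,-0.174,-1,0,0],
    [1,-0.174,-1,0,0],
    [1,-0.174,-1,0,0]
  ]
}}

```text
t: 2.7
tool_pos: [0.4057, -0.1711, 0.2536]
eef_rot: [0.001, 0.019, 1.0, -0.001]
wrist_force: [1.1, 0.4, 0.4]
grip_width: 1.0
```

Call:
{"op": "send_rows", "data": {
  "deltas": [
    [1,0,-0.208,-0.4,0],
    [1,0,-0.208,-0.4,0],
    [1,0,-0.208,-0.4,0],
    [1,0,-0.208,-0.4,0],
    [1,0,-0.208,-0.4,0]
  ]
}}

```text
t: 3.12
tool_pos: [0.4058, -0.2175, 0.1527]
eef_rot: [-0.001, 0.017, 1.0, 0.001]
wrist_force: [0.3, 0.5, 1.0]
grip_width: 0.998
```

```bash
python3 - <<'E'
from h import *
s=arm.observe();print(s["t"],s["tool_pos"],s["eef_rot"],s["joints"])
c=arm.capture("top");cv2.imwrite("pics/b1.png",cv2.resize(c["color"][150:270,320:480],None,fx=4.5,fy=4.5,interpolation=2))
E
```

```text
3.1167 [ 0.40578376 -0.2175154   0.15268473] [-1.14065243e-03  1.74684182e-02  9.99846332e-01  9.30361298e-04] [-6.22036520e-01  4.11877275e-01  1.85752007e+00  3.05094130e-04
  8.75129922e-01 -2.15809007e+00]
```

View pics/b1.png

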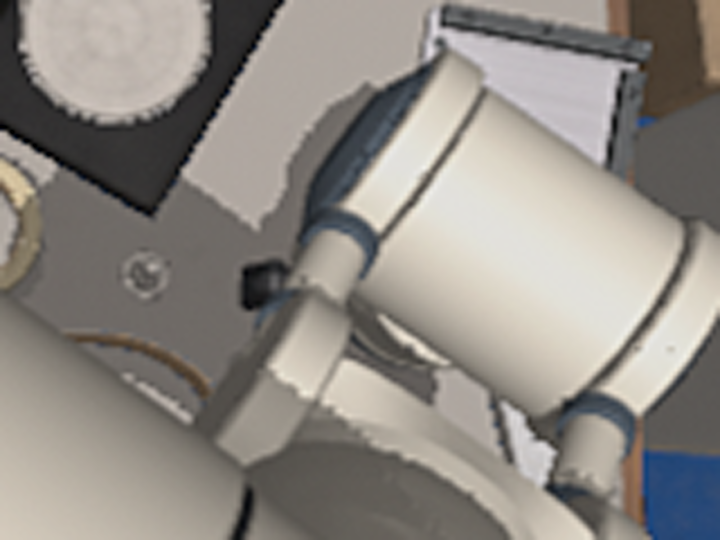

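Call:
{"op": "send_rows", "data": {
  "deltas": [
    [1,0,0,-0.43,0],
    [1,0,0,-0.43,0],
    [1,0,0,-0.43,0],
    [1,0,0,-0.43,0],
    [1,0,0,-0.43,0]
  ]
}}

```text
t: 3.58
tool_pos: [0.4065, -0.2176, 0.0468]
eef_rot: [-0.0, 0.017, 1.0, 0.0]
wrist_force: [-0.0, -0.7, -1.1]
grip_width: 1.003
```

```bash
python3 - <<'E'
from h import *
c=arm.capture("scene");cv2.imwrite("pics/b2.png",cv2.resize(c["color"][170:290,290:450],None,fx=4.5,fy=4.5,interpolation=2))
E
```

```text
(no output)
```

View pics/b2.png

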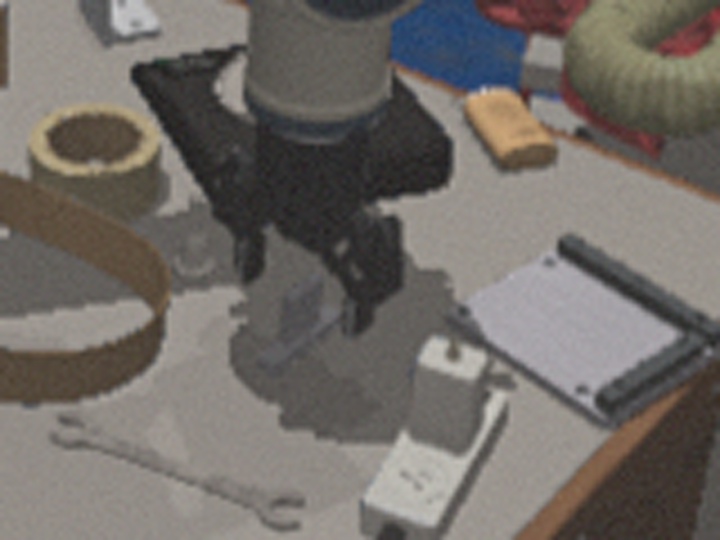

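The bar's fin sits between the open fingers (crop ~(300,300)), and nothing else is touched. Closing now.

Call:
{"op": "send_rows", "data": {
  "deltas": [
    [0,0,0,0,0],
    [0,0,0,0,0],
    [0,0,0,0,0],
    [0,0,0,0,0],
    [0,0,0,0,0],
    [0,0,0,0,0],
    [0,0,0,0,0],
    [0,0,0,0,0],
    [0,0,0,0,0],
    [0,0,0,0,0]
  ]
}}

```text
t: 4.47
tool_pos: [0.4061, -0.2185, 0.046]
eef_rot: [0.0, 0.017, 1.0, -0.0]
wrist_force: [-0.7, -0.2, 8.8]
grip_width: 0.109
```

```bash
python3 - <<'E'
from h import *
c=arm.capture("scene");cv2.imwrite("pics/b3.png",cv2.resize(c["color"][170:290,290:450],None,fx=4.5,fy=4.5,interpolation=2))
print(arm.observe())
E
```

```text
{'t': 4.5167, 'joints': array([-6.23135386e-01,  6.12519754e-01,  1.94387239e+00, -1.01968416e-04,
        5.84883735e-01, -2.15946251e+00]), 'qd': array([-0.00126115,  0.00029398,  0.00054737, -0.00128497,  0.00014125,
       -0.0012528 ]), 'tau': array([ 2.98562637e-01, -6.92394805e+01, -1.25706875e+01,  2.02123099e-01,
       -3.14396471e-01,  3.13706452e-02]), 'tool_pos': array([ 0.40609551, -0.21846924,  0.04604256]), 'eef_rot': array([ 1.14156832e-04,  1.71912482e-02,  9.99852207e-01, -1.13344362e-04]), 'wrist_force': array([-1.84073729, -0.39858471,  9.77567836]), 'wrist_torque': array([-0.0623328 ,  0.22045738,  0.02940155]), 'grip_width': 0.10471274043849425}
```

View pics/b3.png

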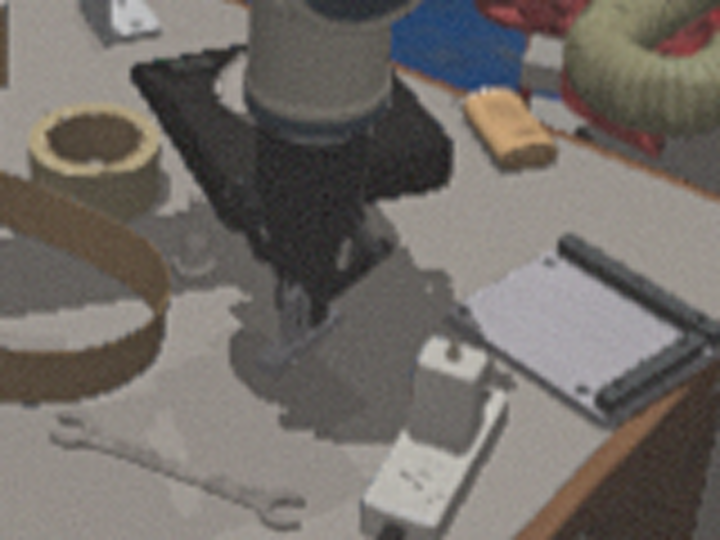

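Call:
{"op": "send_rows", "data": {
  "deltas": [
    [0,0,0,0.32,0],
    [0,0,0,0.32,0],
    [0,0,0,0.32,0],
    [0,0.522,-0.796,0.32,-0.3],
    [0,0.522,-0.796,0.32,-0.3],
    [0,0.522,-0.796,0.32,-0.3],
    [0,0.522,-0.796,0.32,-0.3],
    [0,0.522,-0.796,0.32,-0.3],
    [0,0.522,-0.796,0.32,-0.3],
    [0,0.522,-0.796,0.32,-0.3],
    [0,0.522,-0.796,0.32,-0.3],
    [0,0.522,-0.796,0.32,-0.3]
  ]
}}

```text
t: 5.52
tool_pos: [0.5358, -0.4166, 0.1248]
eef_rot: [-0.001, 0.096, 0.995, 0.001]
wrist_force: [-0.4, 0.4, -2.4]
grip_width: 0.108
```

```bash
python3 - <<'E'
from h import *
c=arm.capture("scene");cv2.imwrite("pics/b4.png",cv2.resize(c["color"][150:270,340:500],None,fx=4.5,fy=4.5,interpolation=2))
c=arm.capture("top");cv2.imwrite("pics/b5.png",cv2.resize(c["color"][130:250,360:500],None,fx=4.5,fy=4.5,interpolation=2))
E
```

```text
(no output)
```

View pics/b4.png

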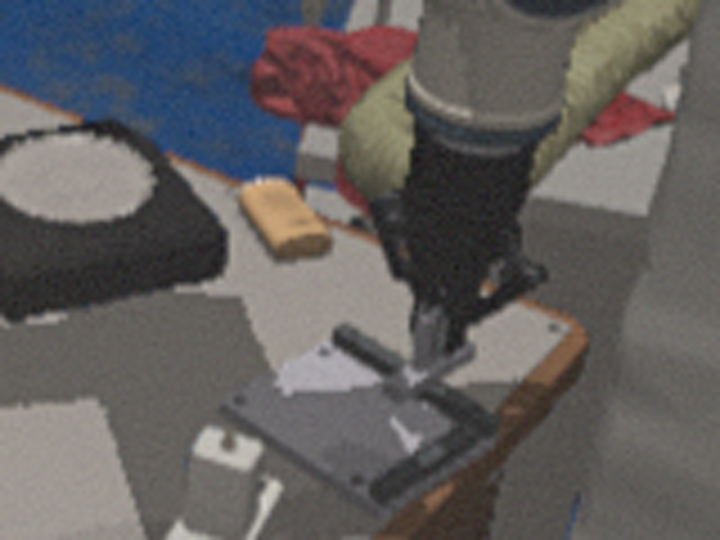

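View pics/b5.png

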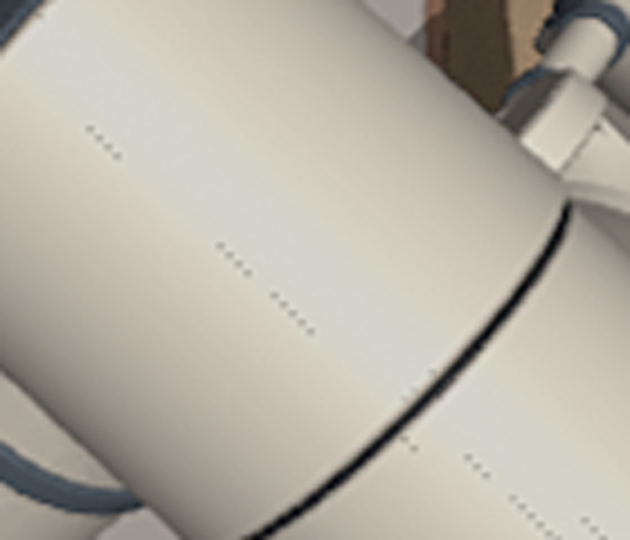

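Call:
{"op": "send_rows", "data": {
  "deltas": [
    [0,0,0,-0.14,0],
    [0,0,0,-0.2,0],
    [0,0,0,-0.26,0],
    [0,0,0,-0.26,0],
    [0,0,0,-0.26,0],
    [0,0,0,-0.26,0]
  ]
}}

```text
t: 6.12
tool_pos: [0.5365, -0.417, 0.0614]
eef_rot: [0.0, 0.095, 0.995, -0.0]
wrist_force: [0.1, 0.1, -3.2]
grip_width: 0.109
```

```bash
python3 - <<'E'
from h import *
s=arm.observe();print(s["wrist_force"],s["tool_pos"])
c=arm.capture("scene");cv2.imwrite("pics/b6.png",cv2.resize(c["color"][190:260,390:480],None,fx=8,fy=8,interpolation=2))
E
```

```text
[ 0.06928848  0.06716648 -3.22720387] [ 0.53653699 -0.41701936  0.06142126]
```

View pics/b6.png

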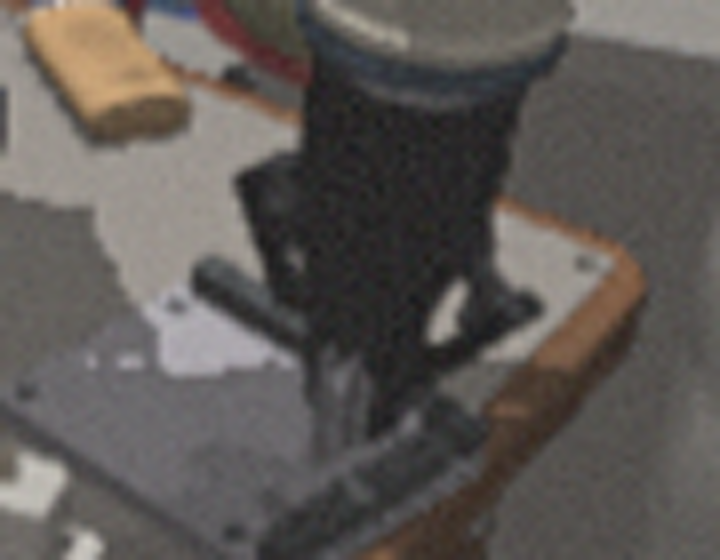

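Call:
{"op": "send_rows", "data": {
  "deltas": [
    [0,0,0,-0.008,0],
    [0,0,0,-0.008,0],
    [0,-0.0015,-0.0079,-0.008,0],
    [0,-0.0023,-0.0118,-0.008,0],
    [0,-0.0023,-0.0118,-0.008,0],
    [0,-0.0023,-0.0118,-0.008,0]
  ]
}}

```text
t: 6.67
tool_pos: [0.5361, -0.4196, 0.059]
eef_rot: [-0.0, 0.096, 0.995, 0.001]
wrist_force: [1.5, 6.6, 1.4]
grip_width: 0.109
```

Call:
{"op": "send_rows", "data": {
  "deltas": [
    [0,0,0,-0.004,0],
    [0,0,0,-0.004,0],
    [0,0,0,-0.004,0]
  ]
}}

```text
t: 6.92
tool_pos: [0.5361, -0.4196, 0.0578]
eef_rot: [-0.0, 0.096, 0.995, 0.001]
wrist_force: [2.1, 5.8, 0.2]
grip_width: 0.112
```

Call:
{"op": "send_rows", "data": {
  "deltas": [
    [0,0,0,-0.004,0],
    [0,0,0,-0.004,0],
    [0,0,0,-0.004,0]
  ]
}}

```text
t: 7.17
tool_pos: [0.5362, -0.4197, 0.0576]
eef_rot: [0.0, 0.096, 0.995, 0.0]
wrist_force: [0.1, 7.6, 9.6]
grip_width: 0.104
```

Call:
{"op": "send_rows", "data": {
  "deltas": [
    [0.4,0,0,0,0],
    [0.4,0,0,0,0],
    [0.4,0,0,0,0],
    [0.4,0,0,0,0],
    [0.4,0,0,0,0],
    [0.4,0,0,0,0]
  ]
}}

```text
t: 7.67
tool_pos: [0.5359, -0.4204, 0.0567]
eef_rot: [-0.0, 0.096, 0.995, -0.0]
wrist_force: [-0.9, -0.6, 0.2]
grip_width: 0.402
```

Call:
{"op": "send_rows", "data": {
  "deltas": [
    [0.4,0,0,0.4,0],
    [0.4,0,0,0.4,0],
    [0.4,0,0,0.5,0],
    [1,-0.32,1,0.6,-1],
    [1,-0.32,1,0.6,-1],
    [1,-0.32,1,0.6,-1],
    [1,-0.32,1,0.6,-1],
    [1,-0.32,1,0.6,-1],
    [1,-0.32,1,0.6,-1],
    [1,-0.32,1,0.6,-1],
    [1,-0.32,1,0.6,-1]
  ]
}}

```text
t: 8.58
tool_pos: [0.4546, -0.1673, 0.2073]
eef_rot: [-0.0, 0.349, 0.937, 0.0]
wrist_force: [1.6, -0.8, 0.4]
grip_width: 1.004
```

```bash
python3 - <<'E'
from fix import *
np.set_printoptions(precision=4,suppress=True)
s=arm.observe();print(s["t"],s["tool_pos"])
for n in("scene","top"):
    c=avg(n,4);np.savez(f"pics/{n}B.npz",**c)
    x,y,w,h=((400,185,80,70) if n=="scene" else (395,145,80,60))
    cv2.imwrite(f"pics/c_{n}.png",cv2.resize(c["color"][y:y+h,x:x+w],None,fx=8,fy=8,interpolation=2))
O=np.array([.582,-.437]);x=np.array([.9817,-.1908]);y=np.array([.1908,.9817])
p=cloud(c,400,140,75,65); 
for lo,hi in((.023,.045),(.06,.08)):
    q=p[(p[...,2]>lo)&(p[...,2]<hi)]; f=np.c_[(q[:,:2]-O)@x,(q[:,:2]-O)@y]
    k=(f[:,1]>.0005)&(f[:,1]<.03)&(f[:,0]<-.003); print(lo,k.sum(),"x",f[k,0].min(),f[k,0].max(),"y",f[k,1].min(),f[k,1].max(),f[k].mean(0),np.polyfit(f[k,0],f[k,1],1))
E
```

```text
8.5833 [ 0.4546 -0.1673  0.2073][ WARN:0@11.219] global loadsave.cpp:1063 imwrite_ Unsupported depth image for selected encoder is fallbacked to CV_8U.
Traceback (most recent call last):
ValueError: zero-size array to reduction operation minimum which has no identity
```

View pics/c_scene.png

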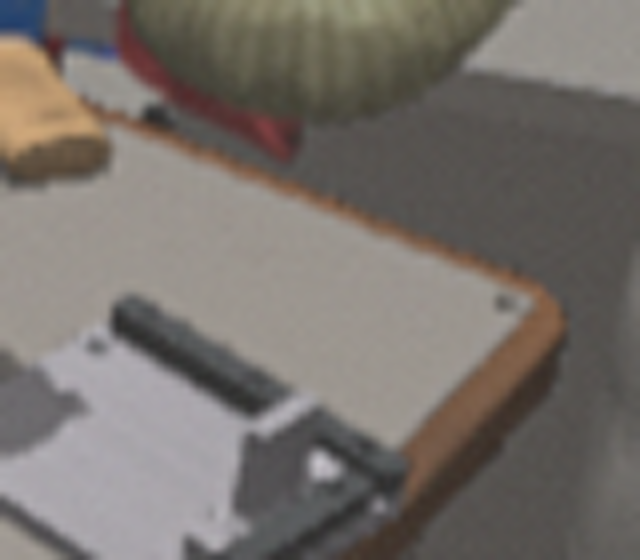

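View pics/c_top.png

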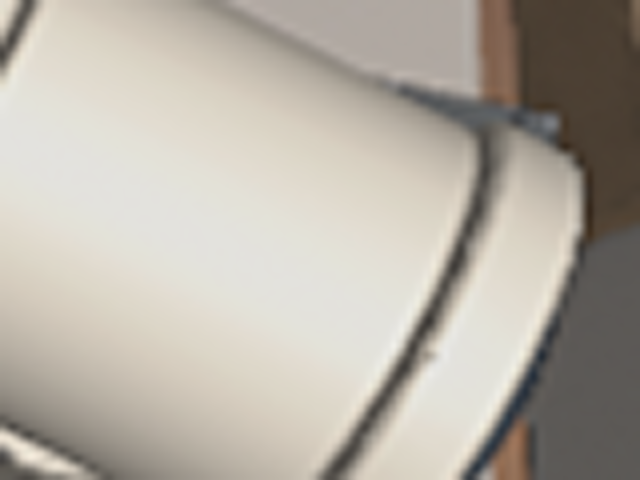

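Call:
{"op": "send_rows", "data": {
  "deltas": [
    [1,0.5,1,0,-1],
    [1,0.5,1,0,-1],
    [1,0.5,1,0,-1],
    [1,0.5,1,0,-1],
    [1,0.5,1,0,-1],
    [1,0.5,1,0,-1],
    [1,0.5,1,0,-1],
    [1,0.5,1,0,-1]
  ]
}}

```text
t: 9.65
tool_pos: [0.5831, 0.0838, 0.2066]
eef_rot: [0.0, 0.58, 0.815, 0.001]
wrist_force: [-1.0, 0.2, 0.4]
grip_width: 0.998
```

Call:
{"op": "send_rows", "data": {
  "deltas": [
    [1,0.276,0.421,0,-1],
    [1,0.276,0.421,0,-1],
    [1,0.276,0.421,0,-1],
    [1,0.276,0.421,0,-1],
    [1,0.276,0.421,0,-1],
    [1,0.276,0.421,0,-1]
  ]
}}

```text
t: 10.15
tool_pos: [0.6503, 0.1852, 0.206]
eef_rot: [-0.0, 0.772, 0.636, -0.0]
wrist_force: [0.3, -0.2, -0.2]
grip_width: 1.0
```

Call:
{"op": "send_rows", "data": {
  "deltas": [
    [1,0,0,-0.2,-0.6],
    [1,0,0,-0.2,-0.6],
    [1,0,0,-0.2,-0.6],
    [1,0,0,-0.2,-0.6],
    [1,0,0,-0.2,-0.6]
  ]
}}

```text
t: 10.57
tool_pos: [0.6502, 0.1843, 0.1569]
eef_rot: [0.0, 0.861, 0.509, 0.0]
wrist_force: [-0.1, 0.8, 0.5]
grip_width: 0.998
```

```bash
python3 - <<'E'
from fix import *
np.set_printoptions(precision=4,suppress=True)
s=arm.observe();print(s["t"],s["tool_pos"],s["joints"])
for n in("scene","top"):
    c=avg(n,4);np.savez(f"pics/{n}B.npz",**c)
    x,y,w,h=((290,140,100,70) if n=="scene" else (380,140,100,70))
    cv2.imwrite(f"pics/d_{n}.png",cv2.resize(c["color"][y:y+h,x:x+w].astype(np.uint8),None,fx=7,fy=7,interpolation=2))
O=np.array([.582,-.437]);x=np.array([.9817,-.1908]);y=np.array([.1908,.9817])
p=cloud(c,400,140,75,65); 
for lo,hi in((.023,.045),(.06,.08)):
    q=p[(p[...,2]>lo)&(p[...,2]<hi)]; f=np.c_[(q[:,:2]-O)@x,(q[:,:2]-O)@y]
    k=(f[:,1]>.0005)&(f[:,1]<.03)&(f[:,0]<-.003); 
    if k.sum()>3: print(lo,k.sum(),"x",f[k,0].min(),f[k,0].max(),"y",f[k,1].min(),f[k,1].max(),f[k].mean(0),np.polyfit(f[k,0],f[k,1],1))
E
```

```text
10.5667 [0.6502 0.1843 0.1569] [ 0.1879  0.6585  1.3129 -0.      1.1701  0.6906]
0.023 115 x -0.10652141006770317 -0.007915505242100473 y 0.0005504411528167304 0.016506664710705714 [-0.0505  0.0106] [0.025  0.0119]
0.06 51 x -0.06601093483607105 -0.029956619794172343 y 0.0032918806798829282 0.013434553201644864 [-0.0491  0.0094] [0.0253 0.0107]
```

View pics/d_scene.png

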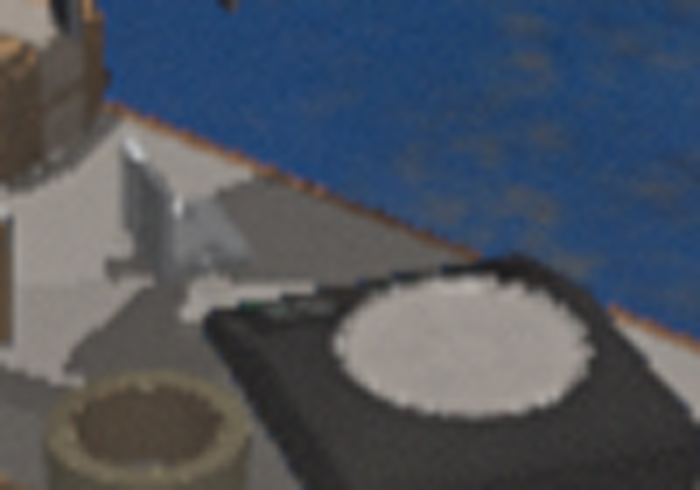

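View pics/d_top.png

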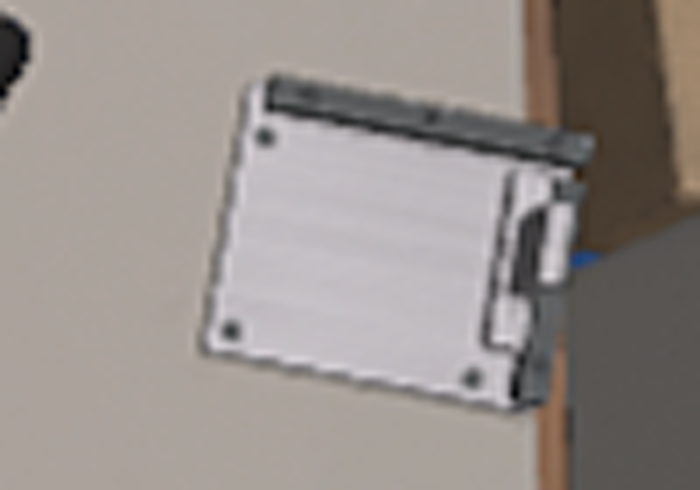

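Call:
{"op": "send_rows", "data": {
  "deltas": [
    [1,0,0,-0.454,0],
    [1,0,0,-0.454,0],
    [1,0,0,-0.454,0],
    [1,0,0,-0.454,0],
    [1,0,0,-0.454,0],
    [1,0,0,-0.454,0]
  ],
  "newtons": 90
}}

```text
t: 11.47
tool_pos: [0.6511, 0.1852, 0.0452]
eef_rot: [0.0, 0.861, 0.508, 0.001]
wrist_force: [0.3, 0.8, 0.9]
grip_width: 1.003
```

```bash
python3 - <<'E'
from h import *
c=arm.capture("scene");cv2.imwrite("pics/e1.png",cv2.resize(c["color"][110:200,260:380],None,fx=6,fy=6,interpolation=2))
E
```

```text
(no output)
```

View pics/e1.png

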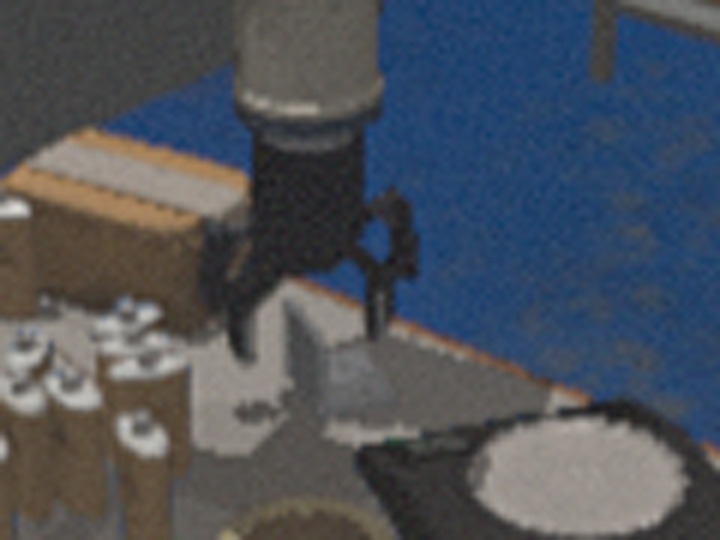

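The upright (crop ~(300,340)) lies between the open fingers. Closing, then looking.

Call:
{"op": "send_rows", "data": {
  "deltas": [
    [0,0,0,0,0],
    [0,0,0,0,0],
    [0,0,0,0,0],
    [0,0,0,0,0],
    [0,0,0,0,0],
    [0,0,0,0,0],
    [0,0,0,0,0],
    [0,0,0,0,0],
    [0,0,0,0,0],
    [0,0,0,0,0],
    [0,0,0,0,0]
  ]
}}

```text
t: 12.43
tool_pos: [0.6501, 0.185, 0.0435]
eef_rot: [0.0, 0.861, 0.508, 0.0]
wrist_force: [-2.1, 0.5, 4.4]
grip_width: 0.086
```

```bash
python3 - <<'E'
from h import *
s=arm.observe();print(s["t"],s["tool_pos"],s["eef_rot"],s["wrist_force"],s["joints"],s["grip_width"])
E
```

```text
12.4333 [0.6501081  0.1850109  0.04351537] [4.63523698e-05 8.61478195e-01 5.07794537e-01 1.60294711e-04] [-2.12343463  0.47243754  4.42654375] [1.88954874e-01 7.95758430e-01 1.38724113e+00 2.53442153e-05
 9.58260012e-01 6.94491094e-01] 0.08610501130376075
```

Call:
{"op": "send_rows", "data": {
  "deltas": [
    [0,0,0,0.16,0],
    [0,0,0,0.32,0],
    [0,0,0,0.48,0],
    [0,0,0,0.48,0],
    [0,-0.2,-1,0.48,0],
    [0,-0.2,-1,0.48,0],
    [0,-0.2,-1,0.48,0],
    [0,-0.2,-1,0.48,0],
    [0,-0.2,-1,0.48,0],
    [0,-0.2,-1,0.48,0],
    [0,-0.2,-1,0.48,0],
    [0,-0.2,-1,0.48,0]
  ]
}}

```text
t: 13.43
tool_pos: [0.5993, -0.0676, 0.163]
eef_rot: [-0.0, 0.862, 0.506, -0.0]
wrist_force: [0.6, -0.4, -1.5]
grip_width: 0.085
```

Call:
{"op": "send_rows", "data": {
  "deltas": [
    [0,-0.2,-1,0,0.598],
    [0,-0.2,-1,0,0.598],
    [0,-0.2,-1,0,0.598],
    [0,-0.2,-1,0,0.598],
    [0,-0.2,-1,0,0.598],
    [0,-0.2,-1,0,0.598],
    [0,-0.2,-1,0,0.598],
    [0,-0.2,-1,0,0.598]
  ]
}}

```text
t: 14.1
tool_pos: [0.5498, -0.3176, 0.1629]
eef_rot: [0.0, 0.773, 0.635, -0.0]
wrist_force: [-0.3, -0.7, -3.0]
grip_width: 0.081
```

Call:
{"op": "send_rows", "data": {
  "deltas": [
    [0,-0.058,-0.221,0,0],
    [0,-0.058,-0.221,0,0],
    [0,-0.058,-0.221,-0.1,0],
    [0,-0.058,-0.221,-0.24,0],
    [0,-0.058,-0.221,-0.24,0],
    [0,-0.058,-0.221,-0.24,0],
    [0,-0.058,-0.221,-0.24,0]
  ]
}}

```text
t: 14.68
tool_pos: [0.5365, -0.3696, 0.1045]
eef_rot: [0.0, 0.771, 0.636, 0.0]
wrist_force: [0.6, -0.2, -1.7]
grip_width: 0.078
```

```bash
python3 - <<'E'
from h import *
s=arm.observe();print(s["t"],s["tool_pos"],s["eef_rot"],s["wrist_force"],s["joints"],s["grip_width"])
c=arm.capture("scene");cv2.imwrite("pics/e2.png",cv2.resize(c["color"][160:270,350:480],None,fx=6,fy=5.4,interpolation=2))
c=arm.capture("top");cv2.imwrite("pics/e3.png",cv2.resize(c["color"][120:220,350:480],None,fx=6,fy=6,interpolation=2))
E
```

```text
14.6833 [ 0.53646128 -0.36957065  0.1044729 ] [2.79799371e-04 7.71433166e-01 6.36310283e-01 1.29704105e-04] [ 0.58828161 -0.22708819 -1.65018596] [-6.94931450e-01  6.89922511e-01  1.42228146e+00  1.76674257e-04
  1.02879074e+00 -5.03637968e-01] 0.07764835390466134
```

View pics/e2.png

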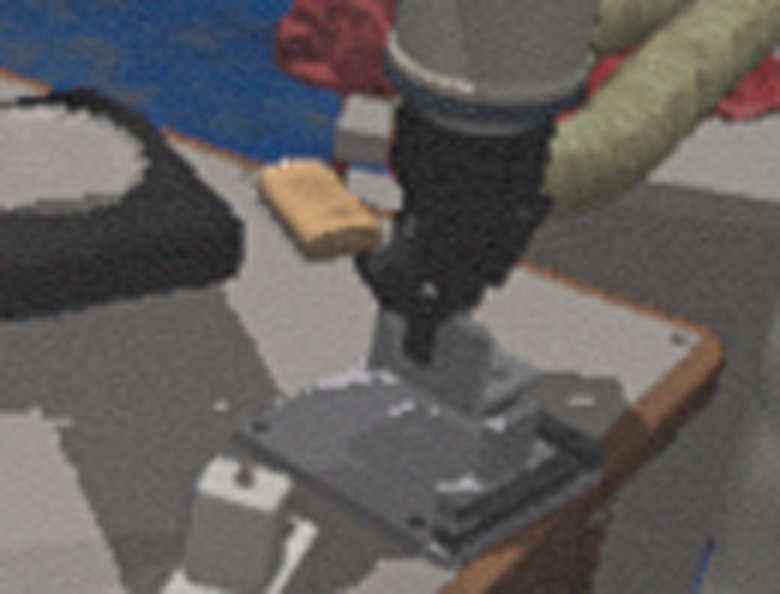

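View pics/e3.png

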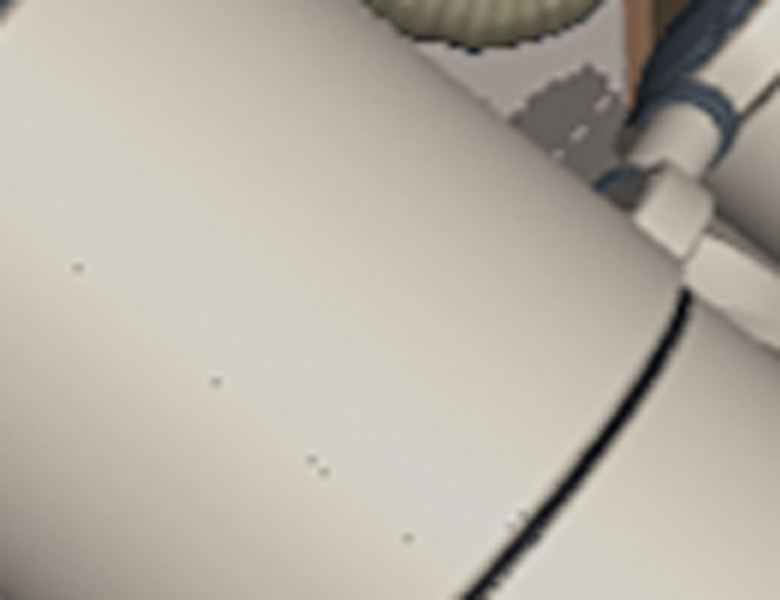

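Call:
{"op": "send_rows", "data": {
  "deltas": [
    [0,0,0,-0.06,0],
    [0,0,0,-0.12,0],
    [0,0,0,-0.18,0],
    [0,0,0,-0.18,0],
    [0,0,0,-0.18,0],
    [0,0,0,-0.18,0]
  ]
}}

```text
t: 15.28
tool_pos: [0.5362, -0.3706, 0.0598]
eef_rot: [0.001, 0.772, 0.636, 0.0]
wrist_force: [0.5, 0.4, -1.2]
grip_width: 0.081
```

```bash
python3 - <<'E'
from h import *
s=arm.observe();print(s["t"],s["tool_pos"],s["eef_rot"],s["wrist_force"])
c=arm.capture("scene");cv2.imwrite("pics/e4.png",cv2.resize(c["color"][185:265,385:480],None,fx=8,fy=7,interpolation=2))
E
```

```text
15.2833 [ 0.53618916 -0.37064963  0.0598218 ] [9.01547685e-04 7.71732415e-01 6.35946722e-01 1.79714122e-04] [ 0.54449543  0.38014128 -1.23646788]
```

View pics/e4.png

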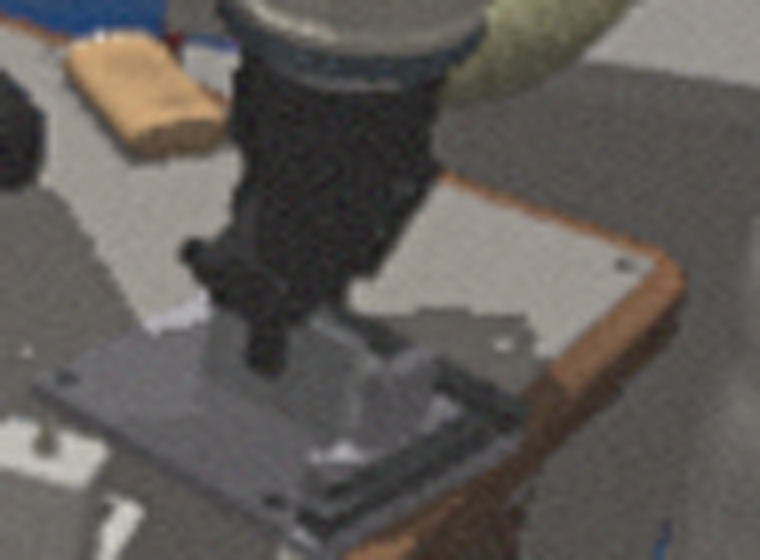

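Call:
{"op": "send_rows", "data": {
  "deltas": [
    [0,0,0,-0.006,0],
    [0,0,0,-0.01,0],
    [0,0,0,-0.012,0],
    [0,0,0,-0.012,0],
    [0,0,0,-0.012,0]
  ]
}}

```text
t: 15.75
tool_pos: [0.5356, -0.3704, 0.0555]
eef_rot: [0.0, 0.772, 0.636, 0.0]
wrist_force: [-1.1, -0.2, 4.0]
grip_width: 0.083
```

Call:
{"op": "send_rows", "data": {
  "deltas": [
    [0,0.008,-0.0015,0,0],
    [0,0.0157,-0.003,0,0],
    [0,0.0196,-0.0038,0,0],
    [0,0.0196,-0.0038,0,0],
    [0,0.0196,-0.0038,0,0]
  ]
}}

```text
t: 16.17
tool_pos: [0.5404, -0.3713, 0.0556]
eef_rot: [0.0, 0.772, 0.636, -0.0]
wrist_force: [-1.8, 0.7, 5.4]
grip_width: 0.082
```

Call:
{"op": "send_rows", "data": {
  "deltas": [
    [0,-0.0015,-0.008,0,0],
    [0,-0.003,-0.0157,0,0],
    [0,-0.0034,-0.0177,0,0],
    [0,-0.0034,-0.0177,0,0],
    [0,-0.0034,-0.0177,0,0]
  ]
}}

```text
t: 16.58
tool_pos: [0.5397, -0.3755, 0.0556]
eef_rot: [-0.0, 0.772, 0.636, 0.0]
wrist_force: [-0.8, 2.2, 5.9]
grip_width: 0.081
```

Call:
{"op": "send_rows", "data": {
  "deltas": [
    [0,0.004,-0.0008,0,0],
    [0,0.0079,-0.0015,0,0],
    [0,0.0079,-0.0015,0,0],
    [0,0.0079,-0.0015,0,0]
  ]
}}

```text
t: 16.92
tool_pos: [0.5398, -0.3755, 0.0556]
eef_rot: [-0.002, 0.772, 0.636, -0.001]
wrist_force: [-15.6, 3.9, 16.0]
grip_width: 0.084
```

Call:
{"op": "send_rows", "data": {
  "deltas": [
    [0,-0.0008,-0.004,0,0],
    [0,-0.0012,-0.006,0,0],
    [0,-0.0012,-0.006,0,0],
    [0,-0.0012,-0.006,0,0]
  ]
}}

```text
t: 17.25
tool_pos: [0.5397, -0.3758, 0.0556]
eef_rot: [-0.002, 0.772, 0.636, -0.0]
wrist_force: [-11.9, 13.3, 18.8]
grip_width: 0.087
```

Call:
{"op": "send_rows", "data": {
  "deltas": [
    [0,0.0,-0.004,0.001,0],
    [0,0.0,-0.005,0.001,0],
    [0,0.0,-0.005,0.001,0],
    [0,0.0,-0.005,0.001,0],
    [0,0.0,-0.005,0.001,0],
    [0,0.0,-0.005,0.001,0]
  ]
}}

```text
t: 17.75
tool_pos: [0.5396, -0.3764, 0.0557]
eef_rot: [-0.003, 0.772, 0.636, -0.0]
wrist_force: [-11.9, 16.8, 19.7]
grip_width: 0.086
```

```bash
python3 - <<'E'
from fix import *
np.set_printoptions(precision=4,suppress=True)
s=arm.observe();print(s["t"],s["tool_pos"],s["eef_rot"],s["wrist_force"],s["qd"],s["grip_width"])
c=avg("scene",4);x0,y0,w,h=395,190,80,70
cv2.imwrite("pics/g1.png",cv2.resize(c["color"][y0:y0+h,x0:x0+w].astype(np.uint8),None,fx=8,fy=8,interpolation=2))
O=np.array([.5814,-.4366]);x=np.array([.9817,-.1908]);y=np.array([.1908,.9817])
p=cloud(c,x0,y0,w,h).reshape(-1,3); f=np.c_[(p[:,:2]-O)@x,(p[:,:2]-O)@y,p[:,2]]
for nm,lo,hi,b in(("upright top",.067,.073,(-.075,-.03,.03,.1)),("fin top",.067,.074,(-.08,-.02,-.01,.025)),("bar top",.023,.030,(-.1,-.004,.003,.018)),("foot top",.017,.024,(-.05,.01,.014,.1))):
    k=(f[:,2]>lo)&(f[:,2]<hi)&(f[:,0]>b[0])&(f[:,0]<b[1])&(f[:,1]>b[2])&(f[:,1]<b[3]); q=f[k]
    if k.sum()>3: print(nm,k.sum(),q.min(0),q.max(0),q.mean(0))
E
```

```text
17.75 [ 0.5396 -0.3764  0.0557] [-0.0027  0.7716  0.6361 -0.0001] [-11.8693  16.8461  19.7417] [-0.001  -0.0006 -0.0005  0.0006  0.0007 -0.0011] 0.08562625003066356
upright top 18 [-0.069   0.0311  0.068 ] [-0.0402  0.0442  0.0724] [-0.055   0.039   0.0697]
fin top 35 [-0.0681  0.0014  0.0677] [-0.0332  0.0241  0.0715] [-0.0506  0.0084  0.0697]
bar top 35 [-0.0892  0.0032  0.0234] [-0.0099  0.0145  0.0295] [-0.0603  0.0078  0.0263]
foot top 5 [-0.0042  0.0142  0.0201] [0.0002 0.0457 0.0233] [-0.0012  0.0235  0.0217]
```

View pics/g1.png

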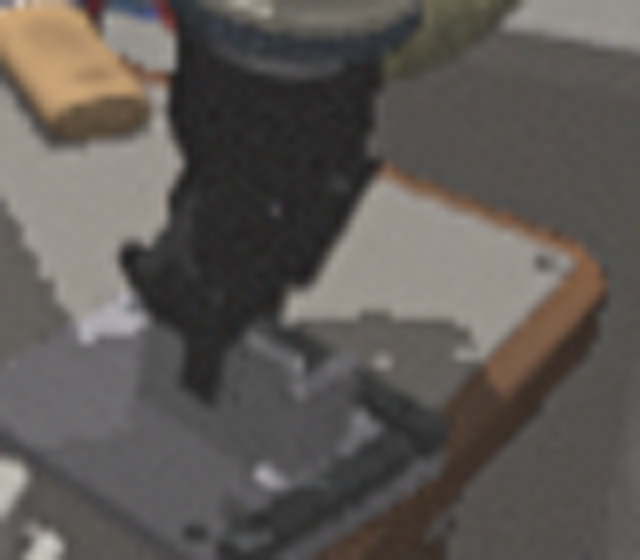

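Call:
{"op": "send_rows", "data": {
  "deltas": [
    [0,0.001,-0.003,0.002,0],
    [0,0.0016,-0.0044,0.002,0],
    [0,0.0016,-0.0044,0.002,0],
    [0,0.0016,-0.0044,0.002,0],
    [0,0.0016,-0.0044,0.002,0],
    [0,0.0016,-0.0044,0.002,0],
    [0,0.0016,-0.0044,0.002,0],
    [0,0.0016,-0.0044,0.002,0]
  ]
}}

```text
t: 18.62
tool_pos: [0.5395, -0.3772, 0.0558]
eef_rot: [-0.003, 0.772, 0.636, -0.0]
wrist_force: [-12.7, 16.9, 16.2]
grip_width: 0.086
```

```bash
python3 - <<'E'
from h import *
np.set_printoptions(precision=4,suppress=True)
s=arm.observe();f=s["wrist_force"];x=np.array([.9817,-.1908,0]);y=np.array([.1908,.9817,0]);d=s["tool_pos"]-[.5814,-.4366,.012]
print(s["t"],"fix",d@x,d@y,d[2],s["eef_rot"],"F",f@x,f@y,f[2],s["grip_width"])
E
```

```text
18.6167 fix -0.05249094338468046 0.05029344683416612 0.04381585357880981 [-0.0033  0.7716  0.636  -0.0003] F -15.65113614029932 14.212310051285785 16.166687062521696 0.08570320844153798
```

Call:
{"op": "send_rows", "data": {
  "deltas": [
    [0,-0.0005,-0.002,0.001,0],
    [0,-0.0008,-0.004,0.002,0],
    [0,-0.0008,-0.004,0.002,0],
    [0,-0.0008,-0.004,0.002,0],
    [0,-0.0008,-0.004,0.002,0]
  ]
}}

```text
t: 19.03
tool_pos: [0.5394, -0.378, 0.056]
eef_rot: [-0.003, 0.772, 0.636, -0.0]
wrist_force: [-9.4, 16.4, 12.9]
grip_width: 0.08
```

```bash
cat > st.py <<'E'
from h import *
np.set_printoptions(precision=4,suppress=True)
s=arm.observe();f=s["wrist_force"];x=np.array([.9817,-.1908,0]);y=np.array([.1908,.9817,0]);d=s["tool_pos"]-[.5814,-.4366,.012]
print(s["t"],"fix",d@x,d@y,d[2],s["eef_rot"],"F",f@x,f@y,f[2],s["grip_width"],s["wrist_torque"])
E
python3 st.py
```

```text
19.0333 fix -0.05239834939720494 0.049508909903695934 0.04398190282733308 [-0.0035  0.7717  0.636  -0.0001] F -12.388224681705404 14.286848588069633 12.864244602050615 0.07977566157627325 [2.8683 1.4083 0.1481]
```

```bash
python3 - <<'E'
from h import *
c=avg("scene",8); np.savez("pics/sceneC.npz",**c)
x0,y0,w,h,k=415,215,50,40,15
im=cv2.resize(c["color"][y0:y0+h,x0:x0+w].astype(np.uint8),None,fx=k,fy=k,interpolation=2)
im=cv2.convertScaleAbs(im,alpha=1.4)
cv2.imwrite("pics/g2.png",im)
O=np.array([.5814,-.4366,.012]);X=np.array([.9817,-.1908,0]);Y=np.array([.1908,.9817,0]);Z=np.array([0,0,1])
def P(a,b,z): return (proj(c,O+a*X+b*Y+z*Z)[0]-[x0,y0]+.5)*k
def poly(pts,col):
    q=np.int32([P(*p) for p in pts]); cv2.polylines(im,[q],True,col,1)
bx,by=-.0524,.0510
poly([(bx-4e-3,by-.035,.058),(bx+4e-3,by-.035,.058),(bx+4e-3,by+.035,.058),(bx-4e-3,by+.035,.058)],(0,255,0))
poly([(bx-4e-3,by-.035,0),(bx-4e-3,by-.035,.058)],(0,255,0))
poly([(bx-4e-3,by-.035,.008),(0,by-.035,.008),(0,by+.035,.008)],(0,255,0))
cx=-.0482
poly([(cx-.018,.003,.058),(cx+.018,.003,.058),(cx+.018,.013,.058),(cx-.018,.013,.058)],(0,0,255))
poly([(cx-.04,0,.014),(cx+.04,0,.014),(cx+.04,.016,.014),(cx-.04,.016,.014)],(0,0,255))
cv2.imwrite("pics/g3.png",im)
E
```

```text
(no output)
```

View pics/g2.png

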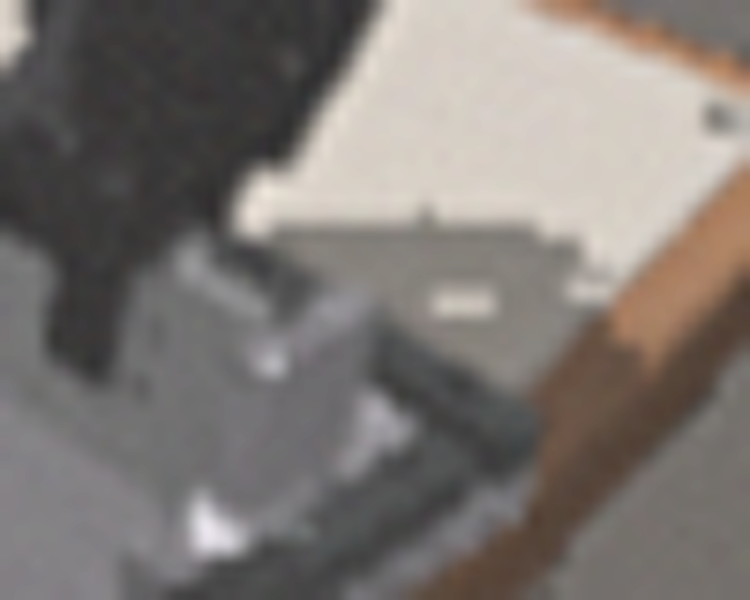

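View pics/g3.png

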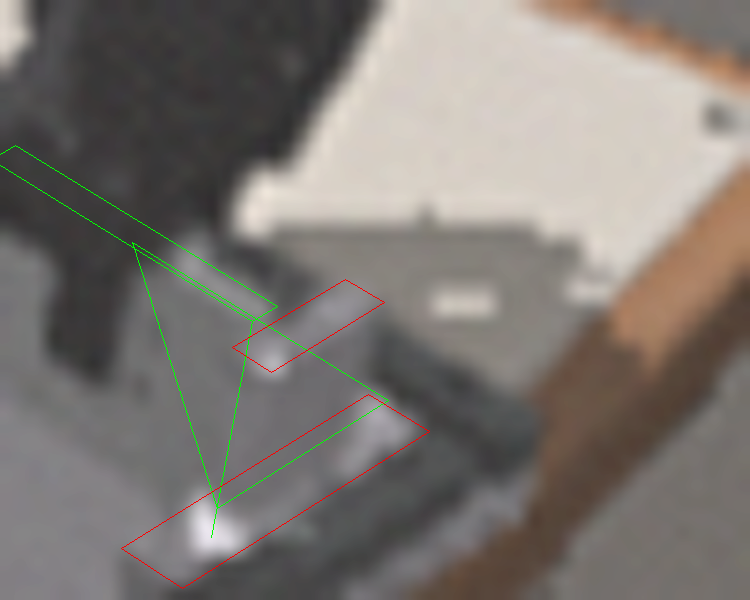

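Call:
{"op": "send_rows", "data": {
  "deltas": [
    [0,-0.0044,0.009,0,0],
    [0,-0.0044,0.009,0,0],
    [0,-0.0044,0.009,0,0]
  ]
}}

```text
t: 19.68
tool_pos: [0.5394, -0.3778, 0.0561]
eef_rot: [-0.001, 0.772, 0.636, -0.0]
wrist_force: [-5.2, 5.1, 2.5]
grip_width: 0.08
```

```bash
python3 st.py
```

```text
19.6833 fix -0.052437563464485304 0.04974362839161981 0.044055109751443 [-0.0013  0.7718  0.6359 -0.0002] F -6.111409550527347 4.041024471980516 2.513105989007117 0.07963165764113485 [0.9286 0.7864 0.0393]
```

Call:
{"op": "send_rows", "data": {
  "deltas": [
    [0,-0.0034,0.0036,0,0],
    [0,-0.0034,0.0036,0,0],
    [0.35,-0.0034,0.0036,0,0],
    [0.35,-0.0034,0.0036,0,0],
    [0.35,-0.0034,0.0036,0,0],
    [0.35,-0.0034,0.0036,0,0],
    [0.35,-0.0034,0.0036,0,0],
    [0.35,-0.0034,0.0036,0,0]
  ]
}}

```text
t: 20.35
tool_pos: [0.5396, -0.3778, 0.0566]
eef_rot: [0.0, 0.772, 0.636, 0.0]
wrist_force: [0.1, -0.5, -0.3]
grip_width: 0.352
```

```bash
python3 st.py
```

```text
20.35 fix -0.05228169126233139 0.049718726764862345 0.04459967922793652 [0.0001 0.7718 0.6359 0.    ] F 0.1541785376685948 -0.4412188100797089 -0.31080522248293246 0.3515431379150508 [-0.0271 -0.0247 -0.0347]
```

Call:
{"op": "send_rows", "data": {
  "deltas": [
    [0.35,0.001,0.0051,-0.0028,0],
    [0.35,0.001,0.0051,-0.0028,0],
    [0,0.001,0.0051,-0.0028,0],
    [0,0.001,0.0051,-0.0028,0],
    [0,0.001,0.0051,-0.0028,0],
    [0,0.001,0.0051,-0.0028,0],
    [0,0.001,0.0051,-0.0028,0],
    [0,0.001,0.0051,-0.0028,0]
  ],
  "newtons": 120
}}

```text
t: 21.02
tool_pos: [0.5395, -0.3764, 0.056]
eef_rot: [-0.0, 0.772, 0.636, -0.0]
wrist_force: [-4.0, 1.2, 4.8]
grip_width: 0.081
```

```bash
python3 st.py
```

```text
21.0167 fix -0.052603135197980884 0.05107868319987589 0.043951734107449056 [-0.0001  0.7718  0.6359 -0.0001] F -4.165458058811404 0.4158359091192476 4.837194488235517 0.08071200223599667 [0.1555 0.4381 0.0424]
```

Call:
{"op": "send_rows", "data": {
  "deltas": [
    [0,0,0,-0.003,0],
    [0,0,0,-0.006,0],
    [0,0.003,-0.0006,-0.006,0],
    [0,0.0059,-0.0011,-0.006,0],
    [0,0.0059,-0.0011,-0.006,0],
    [0,0.0059,-0.0011,-0.006,0]
  ]
}}

```text
t: 21.52
tool_pos: [0.5396, -0.3764, 0.0559]
eef_rot: [-0.001, 0.772, 0.636, -0.001]
wrist_force: [-21.1, 5.7, 35.2]
grip_width: 0.078
```

```bash
python3 st.py
```

```text
21.5167 fix -0.052527521319193395 0.051081615463168355 0.04391113368911004 [-0.001   0.7718  0.6359 -0.0007] F -21.76009608270362 1.6018880258599755 35.22426520661431 0.07807252855749149 [0.8865 2.9804 0.0453]
```

Call:
{"op": "send_rows", "data": {
  "deltas": [
    [0,-0.0004,-0.002,0,0],
    [0,-0.0008,-0.004,0,0],
    [0,-0.0008,-0.004,0,0],
    [0,-0.0008,-0.004,0,0]
  ]
}}

```text
t: 21.85
tool_pos: [0.5395, -0.3765, 0.0559]
eef_rot: [-0.001, 0.772, 0.636, -0.0]
wrist_force: [-18.5, 14.9, 37.8]
grip_width: 0.075
```

```bash
python3 st.py
```

```text
21.85 fix -0.0525609068853375 0.05103033343381785 0.04386786976875996 [-0.0015  0.7717  0.6359 -0.0003] F -21.003175238687298 11.119449285357874 37.825103512252454 0.07513757338644948 [ 1.9664  2.5294 -0.039 ]
```

Call:
{"op": "send_rows", "data": {
  "deltas": [
    [0,-0.0004,-0.002,0,0],
    [0,-0.0008,-0.004,0,0],
    [0,-0.0008,-0.004,0,0],
    [0,-0.0008,-0.004,0,0]
  ]
}}

```text
t: 22.18
tool_pos: [0.5396, -0.3766, 0.0559]
eef_rot: [-0.002, 0.772, 0.636, 0.0]
wrist_force: [-16.5, 21.4, 40.2]
grip_width: 0.075
```

```bash
python3 st.py
```

```text
22.1833 fix -0.05253815605970335 0.0509608886631464 0.04389156402206762 [-0.002   0.7717  0.636   0.0001] F -20.25217184250619 17.846583758719987 40.24937443542755 0.07544622689462205 [ 2.9659  2.1493 -0.0084]
```

Call:
{"op": "send_rows", "data": {
  "deltas": [
    [0,-0.0004,-0.002,0.003,0],
    [0,-0.0008,-0.004,0.005,0],
    [0,-0.0008,-0.004,0.005,0],
    [0,-0.0008,-0.004,0.005,0],
    [0,-0.0008,-0.004,0.005,0]
  ]
}}

```text
t: 22.6
tool_pos: [0.5395, -0.3767, 0.056]
eef_rot: [-0.003, 0.772, 0.636, 0.0]
wrist_force: [-9.9, 23.0, 24.5]
grip_width: 0.078
```

```bash
python3 st.py; python3 - <<'E'
from h import *
c=avg("scene",8)
x0,y0,w,h,k=405,210,60,45,12
im=cv2.resize(c["color"][y0:y0+h,x0:x0+w].astype(np.uint8),None,fx=k,fy=k,interpolation=2)
cv2.imwrite("pics/g4.png",cv2.convertScaleAbs(im,alpha=1.4))
E
```

```text
22.6 fix -0.052587835700722126 0.05076086713907125 0.04402167371790147 [-0.0027  0.7717  0.636   0.0004] F -14.07221347565182 20.73849592721343 24.507160053024204 0.07777226893282237 [3.4944 1.0314 0.1061]
```

View pics/g4.png

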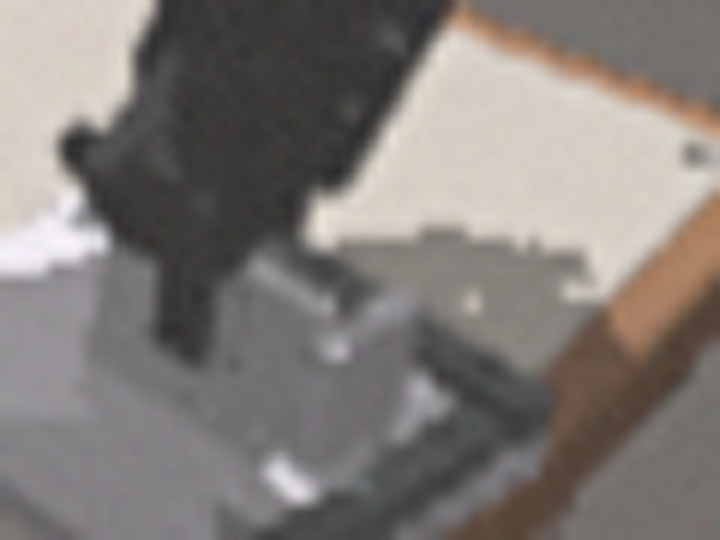

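Call:
{"op": "send_rows", "data": {
  "deltas": [
    [0,0.002,-0.0004,0,0],
    [0,0.002,-0.0004,0,0],
    [0,0.002,-0.0004,0,0],
    [0,0.002,-0.0004,0,0],
    [0,0.002,-0.0004,0,0],
    [0,0.002,-0.0004,0,0],
    [0,0.002,-0.0004,0,0],
    [0,0.002,-0.0004,0,0],
    [0,0.002,-0.0004,0,0],
    [0,0.002,-0.0004,0,0]
  ]
}}

```text
t: 23.83
tool_pos: [0.5395, -0.3767, 0.056]
eef_rot: [-0.003, 0.772, 0.636, 0.0]
wrist_force: [-12.3, 23.5, 26.6]
grip_width: 0.074
```

```bash
python3 st.py
```

```text
23.8333 fix -0.05252256990482756 0.050781738853210405 0.04403758648604526 [-0.003   0.7717  0.636   0.0002] F -16.564772073163883 20.772312620641195 26.6100349775228 0.07362067081628855 [ 3.425   1.5122 -0.0316]
```

Steady, with no creep over about 0.8 s and both pushes held. Handing in.

```bash
python3 -c "
from rig import arm
print(arm.hand_in())"; python3 st.py
```

```text
the job is handed in; nothing more can be done
None
the job is handed in; nothing more can be done
```

The job is handed in at about 24 s, with the bracket still gripped at 120 N and pressed into the corner; no verdict was reported.

**Gauge bar:** I set it on the plate against the side fence and let go. The pictures showed its centre about 48 mm from the back fence and its top at the right height for lying flat. A rough line fit gave a 0.025 rad slope on the bar. I put that down to fence pixels in the fit and did not settle it, but it is inside the 0.035 rad limit.

**Bracket:** My first press with 90 N grip seemed to let it pivot or slip about 1 mm in the pads. I let go, gripped it again at 120 N and pressed with more downforce.

**Last checks (fixture frame):**

| Quantity | Reading | Allowed |
|---|---|---|
| Tool point x | −52.5 mm | −54.5 to −49.5 mm |
| Tool point y | 50.8 mm | 47 to 55 mm |
| Gripper tilt | about 6 mrad | 60 mrad |
| Gripper yaw against fixture | within about 0.1° | 2° |
| Wrist force along the back-fence direction | 16.6 N | – |
| Wrist force along the bar direction | 20.8 N | – |
| Wrist force downward | about 27 N | – |

The pose held steady over about 0.8 s before handing in.

**Not measured directly:** The forces on the fence and the bar are inferred from the wrist force less an estimated friction of about 0.35. That leaves several newtons on each, against the 1 N needed. The bracket's own position and tilt were read from the gripper pose, not from the bracket itself. I saw no sign of the tape roll or nozzle being touched. I never positively found the ferrule in the pictures.

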